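# Tighten the cam lock of a laboratory shelf board

## Task

Two wooden shelf boards on the lab bench are still a finger's gap apart, held by a cam lock with a brass disc. Take the blue-handled broad-blade screwdriver out of its holder, set its blade fully down into the slot of the brass disc and turn it clockwise as far as it will go, so that the cam draws the bolt and the end board in. Then let go and leave the screwdriver standing upright in the disc.

Things in the scene. Friction and masses are not known exactly. Their poses are not given: they have to be found in the camera images.
- driver_grip (a point): Centre of the blue square handle (24 x 24 mm, 80 mm tall, flats along x and y) of the broad-blade screwdriver, 0.18 kg, standing blade down in a black holder block 70 x 56 x 40 mm high; z up its shaft. Below: 12 mm shaft, then a 48 mm collar, its underside 80 mm below this point, resting on the holder, its blade hanging in the holder's slot. Not the yellow round-handled one.
- driver_tip (a point): Middle of the lower edge of that screwdriver's blade, 100 mm below driver_grip on the same axis, same axes. The blade is 34 mm wide along x, 5 mm thick along y and reaches 20 mm below the collar. Lift at least 25 mm straight up to clear the holder.
- cam_slot (a point): On the turning axis of the 62 mm brass disc, at its top face, 32 mm above the bench. Slot along x, turning with the disc: 54 long, 12 wide, 22 mm deep, mouth bevelled to 24 wide; z up. Blade fully down: tip 20 mm below this point, collar resting on the disc; it then stands unheld. Disc and grey housing sit in a 30 mm wooden board. The closed pair with a steel-grey disc is a finished one.
- cam (a joint): Turn of the brass disc, rad, growing clockwise seen from above: 0 open, stop at 1.05 fully locked (boards drawn 11 mm together). Starts at 0 to 0.15, stays where left, takes about 0.12 N m. The slot is wider than the blade, so a centred blade turns about 0.21 rad before it drives the disc.

How it is judged:
On the way, in this order (a step that is already met when the one before it is completed fails the run):
1. the blue screwdriver's blade is down in the slot of the brass disc, which is still open (horizontal distance between driver_tip and cam_slot below 0.015 m and z of driver_tip in the frame of cam_slot below -0.01 m and value of joint cam below 0.4 rad), for 0.1 s.
2. the disc is turned home with the blade in its slot (horizontal distance between driver_tip and cam_slot below 0.015 m and z of driver_tip in the frame of cam_slot below -0.01 m and value of joint cam above 0.85 rad), for 0.2 s.
At the end, for the whole second after the job is handed in: The brass disc is turned clockwise to within 0.2 rad of its stop (joint above 0.85 rad), so that the boards are drawn together; the blue screwdriver stands released in its slot, its tip at least 10 mm below the disc's top face and within 15 mm of the axis, and leans less than 0.3 rad (all of step 2 and angle between driver_grip's own z axis and vertical below 0.3 rad); the robot touches nothing.
It also fails if it takes over 42 s, if anything falls off the work surface, if the arm or the gripper's body presses on something with over 40 N, if the wrist force passes 120 N, or if a joint passes its speed limit or range.

## Robot

A 7-joint arm with a two-finger parallel gripper is mounted at the origin on the work surface. World frame = base frame: x ahead of the robot, y to its left, z up, the work surface at z = 0. Lengths are in m, angles in rad, forces in N, time in s.
With the tool pointing down it reaches from about 0.35 to 0.9 m from the base axis. Payload 8.1 kg.
Tool frame: the origin (TCP) lies at the very end of the fingers, on their centre line; the grasp point (between the pads) lies 19 mm behind it; z points along the fingers, x is the direction in which the jaws open and shut, and the axes are right-handed (so a half turn about z gives the same grasp; the last joint's range is limited). The gripper opens to 85 mm and grips with 20 to 120 N. Pads are 22 mm wide; open, the fingers measure 114 mm over their backs; the gripper's body (76 mm by 85 mm) begins 54 mm behind the grasp point. The pads swing forward as they close: fully open they stand 13 mm farther back than shut.
Start: joints at [1.065, 0.434, 0.025, 1.573, -0.012, 1.134, -0.075], TCP at [0.245, -0.575, 0.203] pointing down, gripper open.
Joint ranges: [-2.62, 2.62], [-0.44, 2.09], [-1.27, 1.32], [0.08, 2.57], [-1.32, 4.46], [0.12, 2], [-2.74, 2.74]. Speed limits (rad/s): [2.22, 2.22, 3.01, 3.01, 3.14, 3.14, 3.14].

## Interface

Orientations are given as [roll, pitch, yaw] about the fixed x, y, z axes, in that order (R = Rz(yaw) Ry(pitch) Rx(roll)).
In Python, from workcell import readout, eyes, r gives the robot as it stands. The module is installed in compiled form; this text tells all that it offers.
- The arm moves only by the shell command python3 -m jog 'ROWS' [OPENING] [FORCE]. ROWS is JSON, a list that holds one entry, the list of rows, each a list of 4 numbers: the shift along the tool's x, y, z in m, then the turn about the tool's z in degrees. A call has 1 to 10 rows; each row is the pose to reach, as a shift and turn from the pose commanded when the call began, along the tool's axes at that moment; what a row does not reach only later rows make up. A row lasts 1/10 s, in which the tool goes at most 50 mm and 8.59 degrees, less where a joint would pass 70% of its speed; a pose out of reach is approached as far as the arm can. A call with a gripper value outside its range is refused whole. OPENING is the opening, from 0 (shut) to 1 (fully open), set as the call begins (- or left out, the last holds). The fingers move at their own pace and stop on an object; FORCE is the grip in N (left out, the last holds). Time passes only in rows, so rows that repeat a pose let the fingers close. It gives the time, the measured TCP pose, the force and the opening at its end, in the units of the state.
- readout.state(): the state, without advancing time (a new reading comes with each control period).
- eyes.capture(name): name is "scene" or "side" or "wrist"; returns a dict with "image" (384x512x3 uint8, red, green, blue), "fx", "fy", "cx", "cy" (pixels), "eye" and "rotation" of the camera in the world. Camera axes: x right, y up, looking along -z (the intrinsics and any distortion apply to the point x, -y, -z); pixel columns grow to the right and rows downward; lengths in m; the calibration is good to about 2 mm. A picture is of the moment at which its call begins. There is no depth.
- r.close_job(): hands the job in, once; it reports no verdict.
Trained networks look in a picture, given as the dict that the camera call returned (one of the last four; its "shot" number tells which), for a name from the list of things; names that differ only in an ending like _2 or _b are one class to them, and where a whole thing is asked for, a point or a joint stands for the part that bears it (a point fixed in the world has none). Each returns a list of dicts, best first, with "confidence" (0 to 1); they miss things now and then, are a little off and sometimes report something else, mostly with a low value. They report only what shows in the picture. A call takes as long as a camera call.
- eyes.silhouettes(label, picture): "pixels" (384x512 bool, what is visible of it) and "rect" ([left, top, width, height] in pixels, round what is visible of it).
- eyes.place_of(label, picture): "position" ([column, row] in pixels: a listed point, or the origin of a listed thing).
The state is a dict: "clock": time; "q": joint angles; "joint_vel": joint speeds; "tau": joint torques, N m; "tcp_pos": TCP position; "eef_rot": TCP orientation; "wrist_force": force on the tool from outside, world axes, zero at the start; "moment": the same for the moment, N m; "finger_gap": opening from 0.0 (shut) to 1.0 (fully open).
Only numpy, scipy, OpenCV 4.12 (cv2) and the standard library are available. Lean on these libraries where they do the work, as an engineer would, in place of code of your own. Each camera call takes 0.05 s, during which the arm holds its last target. There are 200 camera calls.

## Working session

There is one attempt and no reset: what is moved stays moved. The work goes in short steps, Python scripts to look and compute and a shell command to move; the robot and the scene stay as the last step left them, time stands still between calls to the robot, and variables do not carry over. Pictures are saved under pics/ and viewed, about 8 in all and at most 12, crops included, and the job is handed in when it is done.

```bash
mkdir -p pics
cat > h.py <<'E'
import numpy as np, cv2
from workcell import readout, eyes, r
def ray(p,px):
    u=(px[0]-p['cx'])/p['fx']; v=(px[1]-p['cy'])/p['fy']
    d=np.array(p['rotation'])@np.array([u,-v,-1.0]); return np.array(p['eye']),d/np.linalg.norm(d)
def tri(rs):
    A=np.zeros((3,3));b=np.zeros(3)
    for e,d in rs:
        M=np.eye(3)-np.outer(d,d);A+=M;b+=M@e
    x=np.linalg.solve(A,b); return x,[round(float(np.linalg.norm((np.eye(3)-np.outer(d,d))@(x-e))),4) for e,d in rs]
def atz(p,px,z):
    e,d=ray(p,px); return e+d*(z-e[2])/d[2]
def proj(p,X):
    c=np.array(p['rotation']).T@(np.array(X)-p['eye']); return [p['cx']+p['fx']*c[0]/-c[2], p['cy']-p['fy']*c[1]/-c[2]]
def save(p,n): cv2.imwrite('pics/'+n+'.png',p['image'][:,:,::-1])
E
python3 - <<'E'
from h import *
np.set_printoptions(precision=4,suppress=True)
s=readout.state(); print(s['clock'],s['tcp_pos'],s['eef_rot'],s['finger_gap'])
P={n:eyes.capture(n) for n in('scene','side','wrist')}
print([k for k in P['scene']])
for l in('driver_grip','driver_tip','cam_slot'):
    for n,p in P.items():
        print(l,n,[(np.round(o['position'],1),round(o['confidence'],2)) for o in eyes.place_of(l,p)])
for n,p in P.items(): print(n,np.round(p['eye'],3),p.get('distortion'))
a=np.hstack([P['scene']['image'],P['side']['image']]); cv2.imwrite('pics/a.png',cv2.resize(a,(800,300))[:,:,::-1]); save(P['wrist'],'w0'); save(P['scene'],'s0'); save(P['side'],'d0')
E
```

```text
0.0 [ 0.2448 -0.5745  0.2024] [ 3.1415  0.0016 -1.168 ] 0.9995223345889206
['image', 'fx', 'fy', 'cx', 'cy', 'eye', 'rotation', 'shot']
driver_grip scene [(array([356. , 204.2]), 0.63)]
driver_grip side [(array([288.1, 247.9]), 0.56)]
driver_grip wrist []
driver_tip scene [(array([347.8, 237. ]), 0.95)]
driver_tip side [(array([284.7, 303.6]), 0.8)]
driver_tip wrist []
cam_slot scene [(array([169. , 239.5]), 0.76)]
cam_slot side [(array([237.7, 189.5]), 0.83)]
cam_slot wrist []
scene [0.927 0.254 0.609] None
side [0.361 0.515 0.422] None
wrist [ 0.309 -0.546  0.373] None
```

View pics/a.png

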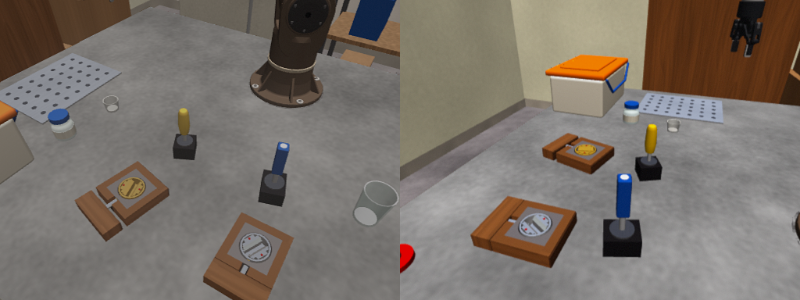

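Run:
```python
from h import *
np.set_printoptions(precision=4,suppress=True)
P={n:eyes.capture(n) for n in('scene','side')}
for l in('driver_grip','driver_tip','cam_slot'):
    rs=[]
    for n,p in P.items():
        o=eyes.place_of(l,p)
        if o: rs.append(ray(p,o[0]['position'])); print(l,n,o[0]['position'],atz(p,o[0]['position'],{'driver_grip':.12,'driver_tip':.02,'cam_slot':.032}[l]))
    print(tri(rs))
for n,p in P.items():
  for l in('driver_grip','cam_slot','cam'):
    for o in eyes.silhouettes(l,p)[:2]: print(n,l,o['rect'],o['confidence'])
  print(np.round(p['rotation'],3),p['fx'],p['cx'],p['cy'])
```

```text
Traceback (most recent call last):
  File "h.py", line 12, in atz
    e,d=ray(p,px); return e+d*(z-e[2])/d[2]
                                       ~^^^
IndexError: invalid index to scalar variable.
```

The picture shows the blue driver in its holder at about (352,215) in the scene view, the gapped pair with the brass disc at about (168,240), and the yellow decoy further off. The grey pair is already closed.

```bash
sed -i '2a from scipy.spatial.transform import Rotation\ndef RR(p):\n    a=np.array(p["rotation"],float)\n    return a if a.shape==(3,3) else Rotation.from_euler("xyz",a).as_matrix() if a.size==3 else Rotation.from_quat(a).as_matrix()' h.py; sed -i "s/np.array(p\['rotation'\])/RR(p)/" h.py
python3 - <<'E'
from h import *
np.set_printoptions(precision=4,suppress=True)
P={n:eyes.capture(n) for n in('scene','side')}
for n,p in P.items(): print(n,p['rotation'],p['fx'],p['fy'],p['cx'],p['cy'])
for l in('driver_grip','driver_tip','cam_slot'):
    rs=[]
    for n,p in P.items():
        o=eyes.place_of(l,p)
        if o: rs.append(ray(p,o[0]['position'])); print(l,n,o[0]['position'],atz(p,o[0]['position'],{'driver_grip':.12,'driver_tip':.02,'cam_slot':.032}[l]))
    print(tri(rs))
E
```

```text
scene [ 0.7754 -0.0031  2.1433] 397.1784888019715 397.1784888019715 259.19650447111394 193.61814420805064
side [ 1.0572 -0.0003 -2.8003] 353.4117750722948 353.4117750722948 257.63550841689573 191.83167973580362
driver_grip scene [359.9, 204.3] [0.4521 0.1511 0.12  ]
driver_grip side [288.2, 251.2] [0.4476 0.1486 0.12  ]
(array([0.4486, 0.1493, 0.1185]), [0.0019, 0.0019])
driver_tip scene [346.6, 240.0] [0.4537 0.1449 0.02  ]
driver_tip side [283.1, 304.7] [0.4506 0.1502 0.02  ]
(array([0.4511, 0.1449, 0.0156]), [0.0011, 0.0011])
cam_slot scene [169.0, 239.9] [ 0.6393 -0.125   0.032 ]
cam_slot side [235.8, 189.9] [ 0.6424 -0.1293  0.032 ]
(array([ 0.6403, -0.1236,  0.0349]), [0.0005, 0.0005])
```

Run:
```python
from h import *
P={n:eyes.capture(n) for n in('scene','side')}
# rectify top views: handle top z=.16, holder top z=.04 ; disc top z=.032
def rect(p,c,z,half,N=260):
    g=np.array([proj(p,[c[0]+sx*half,c[1]+sy*half,z]) for sx,sy in((1,1),(1,-1),(-1,-1),(-1,1))],np.float32)
    d=np.array([[0,0],[N,0],[N,N],[0,N]],np.float32)
    return cv2.warpPerspective(p['image'],cv2.getPerspectiveTransform(g,d),(N,N),flags=cv2.INTER_CUBIC)
rows=[]
for p in P.values():
    rows.append(np.hstack([rect(p,(.45,.148),.16,.04),rect(p,(.45,.148),.04,.06),rect(p,(.640,-.125),.032,.045)]))
cv2.imwrite('pics/b.png',np.vstack(rows)[:,:,::-1])
```

```text
(no output)
```

View pics/b.png

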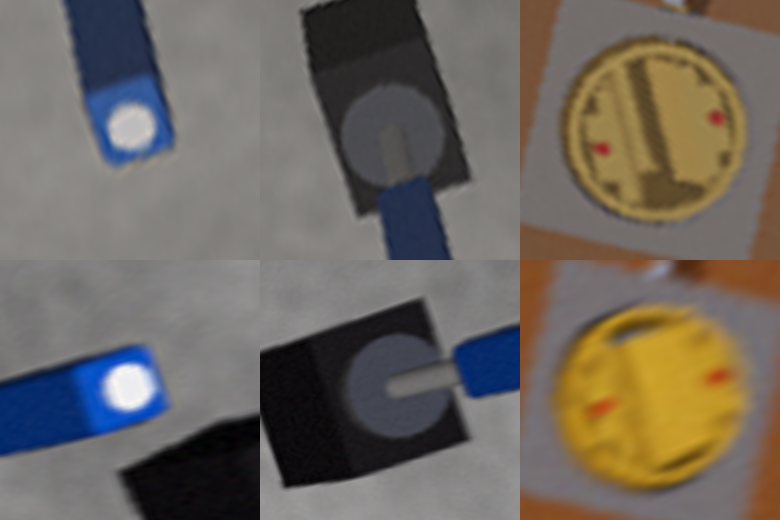

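```bash
cat >> h.py <<'E'
def togo(pos,yawdeg,s=None):
    s=s or readout.state(); R=Rotation.from_euler('xyz',s['eef_rot']).as_matrix()
    y=np.degrees(np.arctan2(R[1,0],R[0,0])); t=(y-yawdeg+180)%360-180
    return np.round(R.T@(np.array(pos)-s['tcp_pos']),4),round(t,2)
E
python3 - <<'E'
from h import *
p=eyes.capture('scene')
print('yellow holder',atz(p,(237,190),.04), 'top',atz(p,(235,140),.16))
print(togo([.45,.148,.25],17.0))
E
```

```text
yellow holder [ 0.47291036 -0.0900374   0.04      ] top [ 0.46512957 -0.09454973  0.16      ]
(array([-0.5848, -0.472 , -0.0468]), np.float64(-83.92))
```

```bash
python3 -m jog '[[[-0.12,-0.09,-0.06,-20],[-0.585,-0.472,-0.047,-84],[-0.585,-0.472,-0.047,-84],[-0.585,-0.472,-0.047,-84],[-0.585,-0.472,-0.047,-84],[-0.585,-0.472,-0.047,-84],[-0.585,-0.472,-0.047,-84],[-0.585,-0.472,-0.047,-84],[-0.585,-0.472,-0.047,-84],[-0.585,-0.472,-0.047,-84]]]' 1 60; python3 -c "
from h import *
print(togo([.45,.148,.25],17.0))"
```

```text
clock: 2.3
tcp_pos: [0.3799, -0.0958, 0.2404]
eef_rot: [3.14, -0.001, 0.304]
wrist_force: [0.7, -1.4, -0.6]
finger_gap: 0.998
(array([ 0.1398, -0.2116, -0.0097]), np.float64(0.4))
```

```bash
python3 -m jog '[[[0.14,-0.212,-0.01,0.4],[0.14,-0.212,-0.01,0.4],[0.14,-0.212,-0.01,0.4],[0.14,-0.212,-0.01,0.4],[0.14,-0.212,-0.01,0.4],[0.14,-0.212,-0.01,0.4],[0.14,-0.212,-0.01,0.4],[0.14,-0.212,-0.01,0.4]]]'
python3 - <<'E'
from h import *
np.set_printoptions(precision=4,suppress=True)
P={n:eyes.capture(n) for n in('scene','side','wrist')}
for n,p in P.items():
  for l in('driver_grip','driver_tip'):
    for o in eyes.place_of(l,p)[:1]: print(n,l,o['position'],o['confidence'],atz(p,o['position'],.12 if l[7]=='g' else .02))
save(P['wrist'],'w1')
print(togo([.45,.148,.25],17.0))
E
```

```text
clock: 3.1
tcp_pos: [0.4511, 0.145, 0.2496]
eef_rot: [3.141, 0.001, 0.29]
wrist_force: [-0.1, -0.0, 0.3]
finger_gap: 0.999
scene driver_grip [356.3, 203.2] 0.69 [0.4531 0.145  0.12  ]
scene driver_tip [346.5, 238.7] 0.84 [0.4509 0.1435 0.02  ]
side driver_grip [288.8, 250.1] 0.89 [0.4475 0.1461 0.12  ]
side driver_tip [282.9, 302.7] 0.56 [0.4519 0.1465 0.02  ]
wrist driver_grip [256.7, 175.9] 0.84 [0.4518 0.1512 0.12  ]
wrist driver_tip [255.5, 162.2] 0.63 [0.4515 0.149  0.02  ]
(array([-0.0006, -0.0025, -0.    ]), np.float64(-0.37))
```

View pics/w1.png

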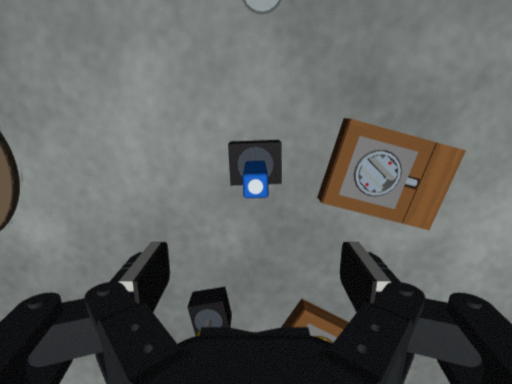

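The wrist view shows the handle at (256,187), square to the jaws, and the holder's long side along the jaws. Next I go down and grasp.

```bash
python3 -m jog '[[[0,-0.0025,0.05,-0.4],[0,-0.0025,0.1,-0.4],[0,-0.0025,0.125,-0.4],[0,-0.0025,0.145,-0.4],[0,-0.0025,0.145,-0.4]]]' && python3 -m jog '[[[0,0,0,0],[0,0,0,0],[0,0,0,0],[0,0,0,0],[0,0,0,0],[0,0,0,0],[0,0,0,0],[0,0,0,0]]]' 0 80
```

```text
clock: 4.05
tcp_pos: [0.4488, 0.1476, 0.1027]
eef_rot: [-3.142, 0.005, 0.298]
wrist_force: [-0.3, 0.2, 0.3]
finger_gap: 1.002
clock: 4.85
tcp_pos: [0.4511, 0.1487, 0.1059]
eef_rot: [3.141, -0.001, 0.298]
wrist_force: [-2.0, -2.0, 8.0]
finger_gap: 0.269
```

```bash
python3 -m jog '[[[0,0,-0.02,0],[0,0,-0.05,0],[0,0,-0.08,0],[0,0,-0.1,0],[0,0,-0.1,0],[0,0,-0.1,0]]]'
python3 - <<'E'
from h import *
np.set_printoptions(precision=4,suppress=True)
s=readout.state()
P={n:eyes.capture(n) for n in('scene','side','wrist')}
R=Rotation.from_euler('xyz',s['eef_rot']).as_matrix()
for l in('driver_grip','driver_tip','cam_slot'):
    rs=[]
    for n,p in P.items():
        for o in eyes.place_of(l,p)[:1]: rs.append(ray(p,o['position'])); print(n,l,o['position'],o['confidence'], atz(p,o['position'],.032))
    if len(rs)>1:
        X=tri(rs); print(X, 'tool frame',R.T@(X[0]-s['tcp_pos']))
cr=P['scene']['image'][110:300,270:460]; cr2=P['side']['image'][150:340,200:390]
cv2.imwrite('pics/l.png',cv2.resize(np.hstack([cr,cr2]),None,fx=2,fy=2,interpolation=2)[:,:,::-1])
print(s['wrist_force'],togo([.640,-.125,.20],16))
E
```

```text
clock: 5.45
tcp_pos: [0.4505, 0.1482, 0.2047]
eef_rot: [3.141, -0.0, 0.298]
wrist_force: [0.2, 0.0, -2.4]
finger_gap: 0.266
scene driver_grip [371.4, 155.1] 0.66 [0.2111 0.095  0.032 ]
side driver_grip [292.3, 187.2] 0.56 [ 0.5248 -0.1847  0.032 ]
wrist driver_grip [254.1, 233.2] 0.66 [0.4721 0.0738 0.032 ]
(array([0.4472, 0.1496, 0.2199]), [0.0031, 0.0014, 0.0026]) tool frame [-0.0027 -0.0022 -0.0152]
scene driver_tip [357.9, 201.7] 0.86 [0.3623 0.1264 0.032 ]
side driver_tip [290.0, 253.9] 0.6 [0.4679 0.048  0.032 ]
wrist driver_tip [257.1, 188.9] 0.65 [0.4584 0.1309 0.032 ]
(array([0.4477, 0.1488, 0.1173]), [0.0036, 0.003, 0.0047]) tool frame [-0.0025 -0.0014  0.0874]
scene cam_slot [167.7, 239.1] 0.68 [ 0.6392 -0.1282  0.032 ]
side cam_slot [236.3, 188.6] 0.88 [ 0.6437 -0.1353  0.032 ]
(array([ 0.6406, -0.1264,  0.0364]), [0.001, 0.001]) tool frame [0.1012 0.3182 0.1685]
[ 0.2012  0.0119 -2.3972] (array([0.1008, 0.3171, 0.0048]), np.float64(1.07))
```

View pics/l.png

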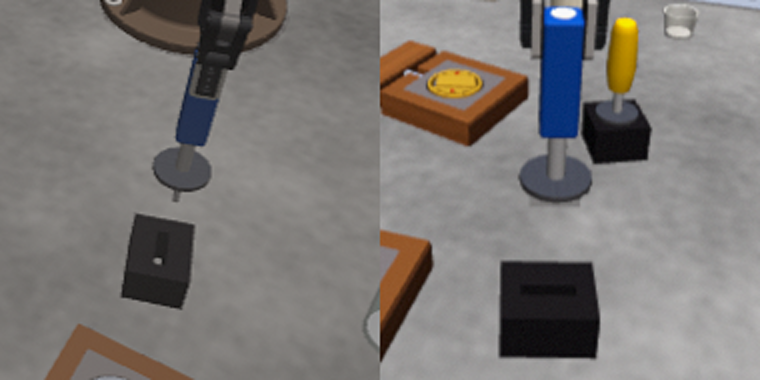

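Driver held straight; it came out of the holder cleanly. I'll stop beside the disc, so the wrist camera sees it unobstructed.

```bash
python3 -m jog '[[[0.17,0.317,0,1],[0.17,0.317,0,1],[0.17,0.317,0,1],[0.17,0.317,0,1],[0.17,0.317,0,1],[0.17,0.317,0,1],[0.17,0.317,0,1],[0.17,0.317,0,1],[0.17,0.317,0,1],[0.17,0.317,0,1]]]'
python3 - <<'E'
from h import *
np.set_printoptions(precision=4,suppress=True)
s=readout.state()
P={n:eyes.capture(n) for n in('wrist','scene','side')}
rs=[];
for n,p in P.items():
    for l in('cam_slot','driver_tip'):
      for o in eyes.place_of(l,p)[:1]:
        print(n,l,np.round(o['position'],1),round(o['confidence'],2), atz(p,o['position'],.032 if l[0]=='c' else .12))
        if l[0]=='c': rs.append(ray(p,o['position']))
print(tri(rs), s['tcp_pos'],s['eef_rot'])
def rect(p,c,z,half,N=400):
    g=np.array([proj(p,[c[0]+sx*half,c[1]+sy*half,z]) for sx,sy in((1,1),(1,-1),(-1,-1),(-1,1))],np.float32)
    d=np.array([[0,0],[N,0],[N,N],[0,N]],np.float32)
    return cv2.warpPerspective(p['image'],cv2.getPerspectiveTransform(g,d),(N,N),flags=cv2.INTER_CUBIC)
w=cv2.resize(P['wrist']['image'],(400,300)); w=np.vstack([w,np.zeros((100,400,3),np.uint8)])
cv2.imwrite('pics/c.png',np.hstack([w,rect(P['wrist'],(.640,-.125),.032,.045)])[:,:,::-1])
E
```

```text
clock: 7.05
tcp_pos: [0.7056, -0.1031, 0.2045]
eef_rot: [-3.14, 0.001, 0.282]
wrist_force: [-1.1, 0.8, -2.0]
finger_gap: 0.265
wrist cam_slot [197.6 177.9] 0.82 [ 0.6408 -0.1271  0.032 ]
wrist driver_tip [255.3 191.5] 0.9 [ 0.706  -0.1013  0.12  ]
scene cam_slot [165.5 238.1] 0.62 [ 0.6397 -0.1332  0.032 ]
scene driver_tip [140.6 238.7] 0.91 [ 0.7053 -0.1057  0.12  ]
side cam_slot [237.  188.5] 0.65 [ 0.6424 -0.1363  0.032 ]
side driver_tip [203.1 150.9] 0.83 [ 0.7142 -0.1224  0.12  ]
(array([ 0.6408, -0.1285,  0.0361]), [0.0025, 0.002, 0.0017]) [ 0.7056 -0.1031  0.2045] [-3.1401  0.0006  0.2816]
```

View pics/c.png

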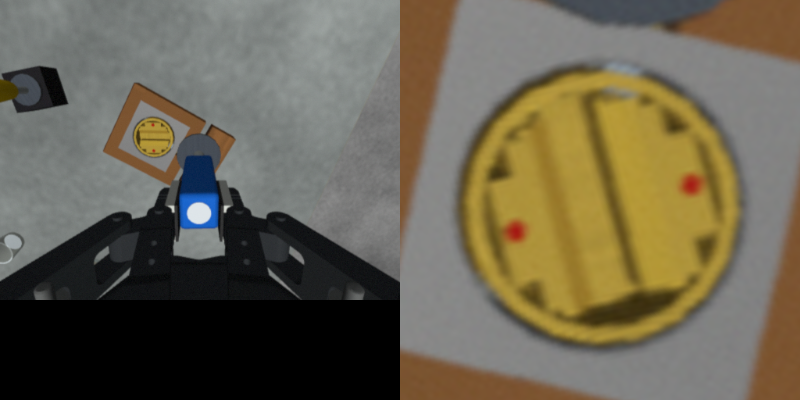

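```bash
python3 -m jog '[[[-0.035,0.002,0,2],[-0.07,0.0036,0,2],[-0.07,0.0036,0,2],[-0.07,0.0036,0.03,2],[-0.07,0.0036,0.06,2],[-0.07,0.0036,0.072,2],[-0.07,0.0036,0.072,2],[-0.07,0.0036,0.072,2]]]'
python3 - <<'E'
from h import *
np.set_printoptions(precision=4,suppress=True)
s=readout.state(); print(s['tcp_pos'],s['eef_rot'],togo([.6395,-.126,.098],14.2,s))
P={n:eyes.capture(n) for n in('scene','side')}
for n,p in P.items():
    for l in('cam_slot','driver_tip'):
      for o in eyes.place_of(l,p)[:1]: print(n,l,np.round(o['position'],1),round(o['confidence'],2), atz(p,o['position'],.032 if l[0]=='c' else .0465))
a=P['scene']['image'][170:300,100:230]; b=P['side']['image'][110:240,170:300]
cv2.imwrite('pics/e.png',cv2.resize(np.hstack([a,b]),None,fx=3,fy=3,interpolation=2)[:,:,::-1])
E
```

```text
clock: 8.3
tcp_pos: [0.6407, -0.1271, 0.1339]
eef_rot: [3.141, -0.001, 0.246]
wrist_force: [0.8, 0.2, -2.1]
finger_gap: 0.267
[ 0.6407 -0.1271  0.1339] [ 3.1415 -0.0012  0.2458] (array([-0.0009, -0.0014,  0.0359]), np.float64(-0.11))
scene cam_slot [168.5 237.5] 0.74 [ 0.6356 -0.1295  0.032 ]
scene driver_tip [164.8 234.2] 0.69 [ 0.6409 -0.1305  0.0465]
side cam_slot [237.1 191.2] 0.77 [ 0.6373 -0.1247  0.032 ]
side driver_tip [238.2 184.9] 0.58 [ 0.6358 -0.1285  0.0465]
```

View pics/e.png

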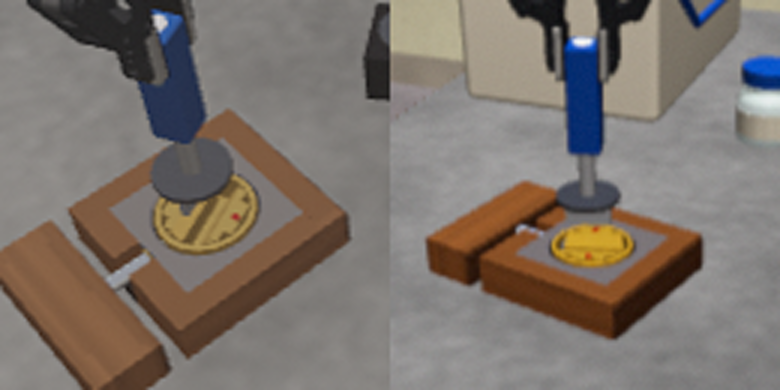

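The blade hangs over the disc, lined up with the slot. Next I go down in small steps while watching the force.

```bash
python3 -m jog '[[[-0.001,-0.001,0.006,0],[-0.001,-0.001,0.012,0],[-0.001,-0.001,0.016,0],[-0.001,-0.001,0.020,0],[-0.001,-0.001,0.024,0],[-0.001,-0.001,0.024,0]]]'
```

```text
clock: 9.2
tcp_pos: [0.6382, -0.1267, 0.1081]
eef_rot: [-3.141, 0.001, 0.246]
wrist_force: [-0.3, -0.3, -2.2]
finger_gap: 0.266
```

```bash
python3 -m jog '[[[0,0,0.003,0],[0,0,0.006,0],[0,0,0.008,0],[0,0,0.0095,0],[0,0,0.0095,0],[0,0,0.0095,0]]]'
python3 - <<'E'
from h import *
P={n:eyes.capture(n) for n in('scene','side')}
a=P['scene']['image'][170:300,100:230]; b=P['side']['image'][110:240,170:300]
cv2.imwrite('pics/f.png',cv2.resize(np.hstack([a,b]),None,fx=3,fy=3,interpolation=2)[:,:,::-1])
E
```

```text
clock: 9.8
tcp_pos: [0.6387, -0.1267, 0.0994]
eef_rot: [3.142, -0.0, 0.246]
wrist_force: [-0.2, -0.1, -1.9]
finger_gap: 0.265
```

View pics/f.png

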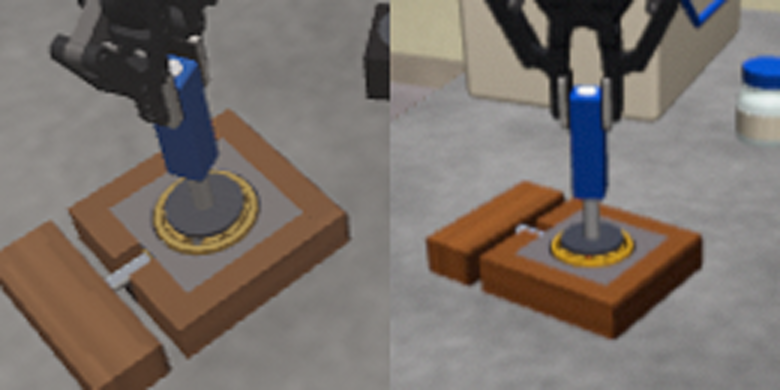

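The collar is almost on the disc with the blade in the slot. Next I turn clockwise.

```bash
python3 -m jog '[[[0,0,0.001,5],[0,0,0.001,11],[0,0,0.001,17],[0,0,0.001,23],[0,0,0.001,29],[0,0,0.001,35],[0,0,0.001,40],[0,0,0.001,45],[0,0,0.001,50],[0,0,0.001,50]]]'; python3 -c "
from h import *
print(readout.state()['moment'])"; python3 -m jog '[[[0,0,0,4],[0,0,0,8],[0,0,0,12],[0,0,0,14],[0,0,0,14]]]'; python3 -c "
from h import *
print(readout.state()['moment'])"
```

```text
clock: 10.9
tcp_pos: [0.6386, -0.1268, 0.0984]
eef_rot: [3.141, -0.0, -0.628]
wrist_force: [0.0, -0.5, -3.0]
finger_gap: 0.261
[-0.20743678 -0.07172557  0.050655  ]
clock: 11.4
tcp_pos: [0.6386, -0.1268, 0.0984]
eef_rot: [3.141, -0.0, -0.87]
wrist_force: [0.3, -0.8, -2.3]
finger_gap: 0.265
[-0.31009086 -0.08765971  0.10254074]
```

Torque about 0.1 N m, so the blade is driving the disc. I continue in steps to the stop.

```bash
for i in 1; do python3 -m jog '[[[0,0,0,2],[0,0,0,4],[0,0,0,6],[0,0,0,6]]]'; done; python3 -c "
from h import *
print(readout.state()['moment'])"; python3 -m jog '[[[0,0,0,2],[0,0,0,4],[0,0,0,4],[0,0,0,4]]]'
python3 - <<'E'
from h import *
print(readout.state()['moment'])
P={n:eyes.capture(n) for n in('scene','side')}
a=P['scene']['image'][170:300,100:230]; b=P['side']['image'][110:240,170:300]
cv2.imwrite('pics/g.png',cv2.resize(np.hstack([a,b]),None,fx=3,fy=3,interpolation=2)[:,:,::-1])
E
```

```text
clock: 11.8
tcp_pos: [0.6386, -0.1268, 0.0984]
eef_rot: [3.141, -0.0, -0.978]
wrist_force: [0.4, -0.3, -2.9]
finger_gap: 0.268
[-0.36956257 -0.13015946  0.16506882]
clock: 12.2
tcp_pos: [0.6386, -0.1267, 0.0984]
eef_rot: [3.141, -0.0, -1.045]
wrist_force: [1.4, -1.5, -2.0]
finger_gap: 0.266
[-0.64999375 -0.08453473  1.23831682]
```

View pics/g.png

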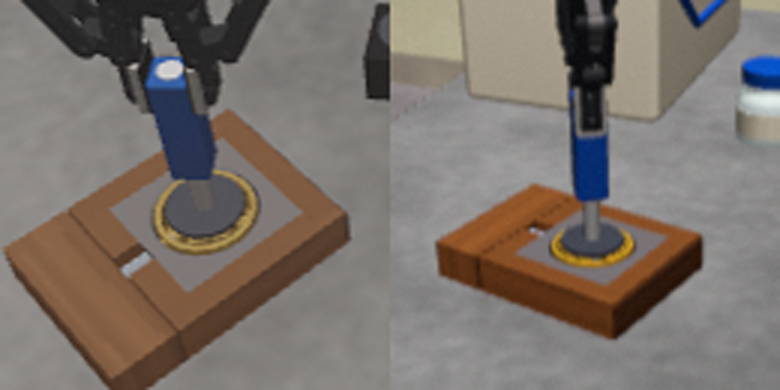

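The boards are closed and the moment jumped to 1.24 N m, so the disc is at its stop. I ease the twist, let go and go straight up.

```bash
python3 -m jog '[[[0,0,0,-2],[0,0,0,-4],[0,0,0,-4]]]'; python3 -m jog '[[[0,0,0,0],[0,0,0,0],[0,0,0,0],[0,0,0,0],[0,0,0,0],[0,0,0,0],[0,0,0,0]]]' 1; python3 -m jog '[[[0,0,-0.02,0],[0,0,-0.05,0],[0,0,-0.09,0],[0,0,-0.13,0],[0,0,-0.16,0],[0,0,-0.16,0],[0,0,-0.16,0]]]'
python3 - <<'E'
from h import *
np.set_printoptions(precision=4,suppress=True)
P={n:eyes.capture(n) for n in('scene','side','wrist')}
for l in('driver_grip','driver_tip','cam_slot'):
    rs=[ray(p,o['position']) for p in P.values() for o in eyes.place_of(l,p)[:1]]
    if len(rs)>1: print(l,tri(rs))
a=P['scene']['image'][170:300,100:230]; b=P['side']['image'][110:240,170:300]
cv2.imwrite('pics/i.png',cv2.resize(np.hstack([a,b]),None,fx=3,fy=3,interpolation=2)[:,:,::-1])
E
```

```text
clock: 12.6
tcp_pos: [0.6386, -0.1267, 0.0984]
eef_rot: [-3.141, 0.0, -0.975]
wrist_force: [0.0, -1.3, -2.0]
finger_gap: 0.265
clock: 13.3
tcp_pos: [0.6386, -0.1267, 0.0984]
eef_rot: [-3.142, -0.0, -0.976]
wrist_force: [0.4, -0.3, -0.2]
finger_gap: 1.001
clock: 14.0
tcp_pos: [0.6388, -0.1267, 0.2589]
eef_rot: [-3.141, -0.001, -0.976]
wrist_force: [-0.3, -0.0, -1.1]
finger_gap: 1.001
driver_grip (array([ 0.6403, -0.1281,  0.1134]), [0.0033, 0.0044, 0.0015])
driver_tip (array([ 0.6389, -0.1266,  0.0155]), [0.0029, 0.0019, 0.0014])
cam_slot (array([ 0.635 , -0.1283,  0.0261]), [0.0023, 0.0013, 0.0015])
```

View pics/i.png

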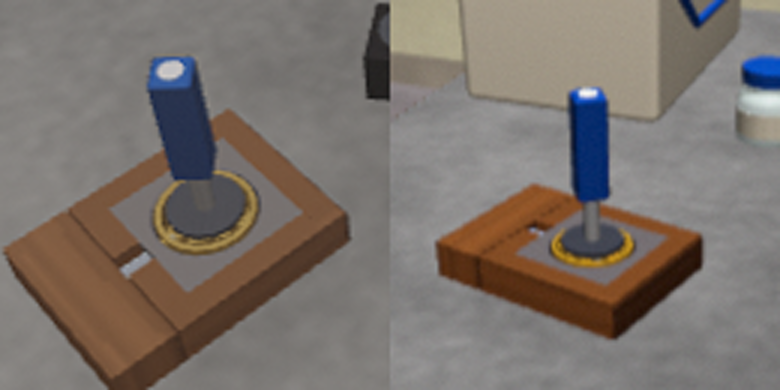

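The driver stands upright in the disc, the boards are closed and the gripper is clear above. I'm handing the job in.

```bash
python3 -c "
from workcell import r; r.close_job()"
```

```text
the job is handed in; nothing more can be done
```

I took the blue screwdriver from its holder and set its blade down into the slot of the brass disc. I turned it clockwise about 74° until it met the stop, eased back about 4°, let go and raised the gripper clear. The job was handed in at about 14 s.

**Checks that agreed:**
- **Disc at its stop:** the turning moment rose from about 0.17 to 1.24 N m at the end of the turn. The last pictures show the gap between the boards closed.
- **Screwdriver standing:** it is upright and released. Its tip measures about 16 mm above the bench and its grip 113 mm, with about 2 mm between them sideways.
- **Robot clear:** the fingertips (TCP) ended about 259 mm above the bench with the gripper open.

**Check that disagreed:** the last network reading put cam_slot at z = 26 mm instead of the known 32 mm, and about 4 mm to the side of the tip. I put this down to the collar covering the disc, because earlier clear views placed the disc within about 2 mm of the tip. Measured against the known 32 mm, the blade is about 16 mm deep. From the tool height, with the collar on the disc, it should be the full 20 mm.

The cam angle itself cannot be read out. I judged it from the torque and the closed boards.

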